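Hold the filling funnel over the jar on the scale

ROBOT

A 6-joint arm with a two-finger parallel gripper is mounted at the origin on a cart in front of the work surface, level with it; the furniture and walls round the work are solid. World frame = base frame: x ahead of the robot, y to its left, z up, the work surface at z = 0. Lengths are in mm, angles in rad, forces in N, time in s.
With the tool pointing down it reaches from about 400 to 925 mm from the base axis. Payload 12.5 kg.
Tool frame: the origin (TCP) lies on the centre line of the jaws, within the pads' length; the fingertips stand 19 mm ahead of it and the grasp point (between the pads) is the TCP; z points along the fingers, y is the line along which they close (so a half turn about z gives the same grasp; the last joint's range is limited). The gripper opens to 95 mm and grips with 3 to 60 N. Pads are 20 mm wide; open, the fingers measure 119 mm over their backs; the gripper's body (75 mm by 180 mm) begins 59 mm behind the grasp point.
Start: joints at [1.01, 0.491, 1.559, -0, 1.092, -0.106], TCP at [274.539, 561.494, 211.561] pointing down, gripper open.
Joint ranges: [-3.1, 3.1], [-0.84, 2.19], [0.05, 2.79], [-1.13, 4.28], [0.06, 2.93], [-2.69, 2.69]. Speed limits (rad/s): [2.22, 2.22, 2.79, 3.14, 3.14, 3.14].

INTERFACE

Orientations are given as [roll, pitch, yaw] about the fixed x, y, z axes, in that order (R = Rz(yaw) Ry(pitch) Rx(roll)).
In Python, from cell import state, read_camera, job_done gives the robot as it stands.
- The arm moves only by the tool arm_command, never from a script. Its argument "deltas" is a list of rows, each an object of numbers: "dx", "dy", "dz": the shift along the world's x, y, z in m; "yaw": the turn about the world's z in degrees. In form: [{"dx": .., "dy": .., "dz": .., "yaw": ..}, ...]. A call has 1 to 20 rows; each row shifts and turns the commanded pose from where the row before left it; what a row does not reach is not made up. A row lasts 1/10 s, in which the tool goes at most 50 mm and 8.59 degrees, less where a joint would pass 70% of its speed; a pose out of reach is approached as far as the arm can. A call with a gripper value outside its range is refused whole. "gripper" is the finger opening in m, from 0 to 0.0951, set as the call begins (left out, the last holds). The fingers move at their own pace and stop on an object; the grip force is fixed at half the most. Time passes only in rows, so rows that do not move let the fingers close. It gives the time, the measured TCP pose, the force, the opening and the grip force at its end, in the units of the state.
- state(): the state, without advancing time (a new reading comes with each control period).
- read_camera(name): name is "scene" or "top" or "wrist"; returns a dict with "color" (400x640x3 uint8, red, green, blue), "range_z" (400x640 float32, mm along the optical axis (not along the pixel's ray), 0 where there is no reading), "fx", "fy", "cx", "cy" (pixels), "extrinsics" (4x4, takes a point from camera to world coordinates). Camera axes: x right, y up, looking along -z (the intrinsics and any distortion apply to the point x, -y, -z); pixel columns grow to the right and rows downward; lengths in mm; the calibration is good to about 2 mm. A picture is of the moment at which its call begins.
- job_done(): hands the job in; it is judged then, once.
The state is a dict: "t": time; "joints": joint angles; "qvel": joint speeds; "tau": joint torques, N m; "eef_pos": TCP position; "tcp_rot": TCP orientation; "ft_force": force on the tool from outside, world axes, zero at the start; "moment": the same for the moment, N m; "opening": opening from 0.0 (shut) to 1.0 (fully open); "grip_force": force on a finger pad.
Only numpy, scipy, OpenCV 4.12 (cv2) and the standard library are available. Lean on these libraries where they do the work, as an engineer would, in place of code of your own. Each camera call takes 0.05 s, during which the arm holds its last target. There are 200 camera calls.

TASK

The open jar on the kitchen scale is about to be topped up by weight. Slide the steel funnel by its black handle out through the open front of its rack, bring it across the row of finished jars without disturbing them, and finish while holding it still and upright over the open jar, its spout centred on the mouth and about a centimetre above the rim. Neither funnel nor robot may touch the jar or the scale at any time, or the weight would read wrong.

Things in the scene. Friction and masses are not known exactly. Their poses are not given: they have to be found in the camera images.
- funnel: Loose stainless jar-filling funnel, about 0.12 kg, hanging in the rack by its rim. Origin at the centre of the spout's lower end, z up its axis. Spout 27 mm wide at its end, cone widening upward to a flat round rim 88 mm wide at z = 54 to 58 mm. Straight black handle along the funnel's -x: 14 mm wide (y), 17 mm high, from x = -56 to -130 mm, middle at z = 61 mm.
- funnel_grip (a point): Point in the middle of the funnel's handle where it is best gripped, at (-88, 0, 61) mm in the funnel's frame; grip it across, along the funnel's y (14 mm).
- funnel_rack: Fixed steel slide-in rack on a drip tray, 150 x 124 mm, 87 mm high. Origin on the table below the stored funnel's place; x points from the open front to the closed back, z up. Rails at both sides, 72 mm up, hold the funnel's rim from below and above (9 mm slot, 2.5 mm play each side), so it leaves only straight along the rack's -x; the handle sticks out of the front.
- rack_exit (a point): Point 65 mm in front (-x) of the rack's origin and 18 mm above the table: when the funnel's origin has been drawn level out to here or farther, its rim is clear of the rails and it may be lifted. In the rack the funnel's origin is also about 18 mm above the table.
- jar_open: Open glass jar with yellow label, 70 mm wide, 115 mm high, standing loose on the scale's pan. Origin at the centre of its underside.
- jar_mouth (a point): Centre of the open jar's mouth, level with its rim (about 240 mm above the table); the rim is about 53 mm across outside and 48 mm inside.
- kitchen_scale: Fixed-standing cream kitchen scale with a round pan 174 mm across, its top (with a flat wooden board let into it, on which the jar stands) 126 mm above the table; the pan sinks a few mm under load. Origin at the centre of its underside.
- jar_n1: Finished jar with yellow lid, 70 mm wide, 118 mm high, in the row between rack and scale. Origin at the centre of its underside.
- jar_n3: Finished jar with blue lid, 60 mm wide, 120 mm high, in the same row. Origin at the centre of its underside.
- jar_n4: Finished jar with yellow lid, 70 mm wide, 118 mm high, in the same row. Origin at the centre of its underside.
Not all that is in view belongs to the job. What is shaped like the funnel but pink is not meant. What is shaped like the jar_open but pink is not meant.

How it is judged:
By the outcome, as a careful person would: the job done as asked, in the order asked, and still so for the second after the job is handed in, while the arm keeps its last pose, push and grip.
It also fails if it takes over 45 s, if anything falls off the work surface, if the arm or the gripper's body presses on something with over 40 N, if the wrist force passes 120 N, or if a joint passes its speed limit or range.

## Working session

There is one attempt and no reset: what is moved stays moved. The work goes in short steps, Python scripts to look and compute and a tool call to move; the robot and the scene stay as the last step left them, time stands still between calls to the robot, and variables do not carry over. Pictures are saved under pics/ and viewed, at most 13 in all, crops included, and the job is handed in when it is done.

Besides the shell and the picture viewer there is one more tool, called after "Emit:" as a command line: name --argument value ..., lists and objects as JSON in quotes. arm_command: Moves the arm, as the interface text tells. Its arguments: {"type":"object","properties":{"deltas":{"type":"array"},"gripper":{"type":"number"}},"required":["deltas"]}

```bash
mkdir -p pics; cat > h.py <<'E'
import numpy as np, cv2
from cell import state, read_camera, job_done
def grab(n):
    c=read_camera(n); return c
def save(c,f,crop=None,s=1):
    im=c["color"][:,:,::-1]
    if crop: x0,y0,x1,y1=crop; im=im[y0:y1,x0:x1]
    cv2.imwrite("pics/"+f,cv2.resize(im,None,fx=s,fy=s,interpolation=cv2.INTER_CUBIC))
def ray(c,u,v):
    E=np.array(c["extrinsics"]); d=np.array([(u-c["cx"])/c["fx"],-(v-c["cy"])/c["fy"],-1.])
    return E[:3,3],E[:3,:3]@d
def onz(c,u,v,z):
    o,d=ray(c,u,v); return o+d*(z-o[2])/d[2]
def cloud(c):
    z=c["range_z"]; v,u=np.mgrid[:z.shape[0],:z.shape[1]]
    E=np.array(c["extrinsics"]); P=np.stack([(u-c["cx"])/c["fx"]*z,-(v-c["cy"])/c["fy"]*z,-z],-1)
    return P@E[:3,:3].T+E[:3,3]
E
python3 - <<'E'
from h import *
import pickle
for n in("scene","top"):
    c=grab(n); save(c,n+".png"); pickle.dump(c,open(n+".pkl","wb")); print(n,np.round(c["extrinsics"],3).tolist(),c["fx"],c["cx"])
s=state();print(s["t"],s["eef_pos"],s["tcp_rot"],s["opening"])
E
```

```text
scene [[0.911, 0.207, -0.356, -173.741], [-0.412, 0.469, -0.781, -1391.016], [0.006, 0.858, 0.513, 1079.319], [0.0, 0.0, 0.0, 1.0]] 507.25702287249777 325.31524554180066
top [[-0.013, 0.991, -0.134, 256.054], [-1.0, -0.013, 0.001, 36.9], [-0.0, 0.134, 0.991, 1744.064], [0.0, 0.0, 0.0, 1.0]] 441.6084263465077 320.13522110079373
0.1 [274.42215821 561.30090825 211.0400066 ] [-3.14063879e+00 -7.83672084e-05  2.68679678e+00] 1.0004425911550114
```

View pics/scene.png

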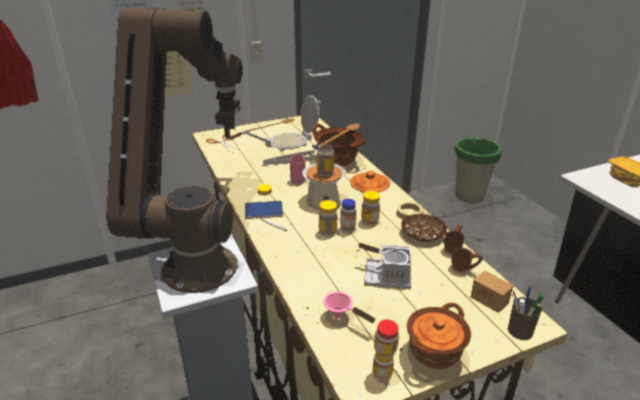

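View pics/top.png

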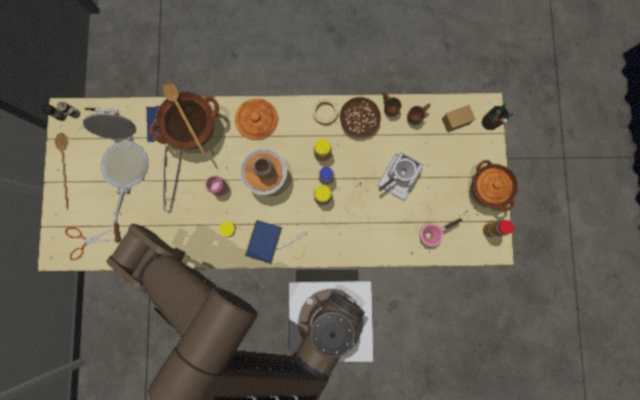

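The top view shows the steel funnel in its rack at about (403,172) with the handle pointing lower left, the row of jars at (322,148), (326,174) and (322,194), and the open jar on the scale at (264,168). Two things could be the funnel: steel at top (403,172) or pink at (431,235). The steel one fits, since it is in the rack. Two could be the jar: the one on the scale at (264,168) or the pink one at (217,185). The one on the scale fits.

```bash
python3 - <<'E'
from h import *
import pickle
t=pickle.load(open("top.pkl","rb")); s=pickle.load(open("scene.pkl","rb"))
a=cv2.resize(t["color"][140:210,365:435,::-1],(400,400),interpolation=cv2.INTER_CUBIC)
b=cv2.resize(s["color"][235:295,350:420,::-1],(400,343),interpolation=cv2.INTER_CUBIC)
b=cv2.copyMakeBorder(b,0,57,0,0,cv2.BORDER_CONSTANT)
cv2.imwrite("pics/rack.png",np.hstack([a,b]))
P=cloud(t); z=P[...,2]
for n,(x0,y0,x1,y1) in dict(rack=(375,145,430,205),scale=(235,145,295,200),n_a=(310,135,335,160),n_b=(316,163,338,184),n_c=(312,184,335,206)).items():
    p=P[y0:y1,x0:x1].reshape(-1,3); print(n,np.round(np.percentile(p[:,2],[1,50,90,99,100])))
    for lo,hi in ((60,110),(110,135),(135,200),(200,300)):
        q=p[(p[:,2]>lo)&(p[:,2]<hi)]
        if len(q)>5: print("  ",lo,hi,len(q),np.round(q.min(0)),np.round(q.max(0)),np.round(np.median(q,0)))
# tall things between
m=(z>100)&(P[...,0]>250)&(P[...,0]<1000)
n,l,st,ce=cv2.connectedComponentsWithStats(m.astype(np.uint8))
for i in range(1,n):
    if st[i,4]>15: q=P[l==i]; print(st[i],np.round(q.min(0)),np.round(q.max(0)))
E
```

```text
rack [  -9.    3.   77.   93. 1744.]
   60 110 529 [ 494. -361.   60.] [ 643. -188.  101.] [ 575. -293.   80.]
scale [  -8.  112.  184.  239. 1744.]
   60 110 21 [495. 166. 106.] [622. 320. 110.] [552. 211. 109.]
   110 135 1287 [481. 160. 110.] [653. 333. 135.] [557. 247. 123.]
   135 200 206 [502. 186. 135.] [627. 278. 199.] [569. 238. 189.]
   200 300 171 [531. 203. 201.] [596. 271. 247.] [552. 230. 227.]
n_a [ -10.   45.  121.  126. 1744.]
   60 110 89 [624. -10.  61.] [672.  56. 110.] [634.  22.  86.]
   110 135 210 [629.  -5. 110.] [691.  52. 129.] [660.  22. 118.]
n_b [ -10.   16.  122.  127. 1744.]
   60 110 56 [527. -15.  60.] [577.  38. 104.] [536.  16.  90.]
   110 135 156 [532. -14. 111.] [582.  34. 132.] [556.  12. 120.]
n_c [  -7.   83.  121.  127. 1744.]
   60 110 67 [448.  -7.  61.] [512.  58. 110.] [459.  24.  88.]
   110 135 206 [452.  -2. 110.] [510.  54. 132.] [480.  26. 118.]
[ 150   82   70   73 1833] [256.  37. 100.] [ 913.  668. 1744.]
[ 57 101  12  11  91] [ 814. 1001.  100.] [ 853. 1047.  117.]
[ 42 103  12  11  93] [ 807. 1056.  100.] [ 847. 1099.  118.]
[500 102   7   8  32] [ 800. -674.  102.] [ 819. -659.  141.]
[ 83 111  54  24 934] [256.  37. 100.] [ 772.  907. 1744.]
[499 118   9   5  30] [ 739. -670.  102.] [ 759. -655.  146.]
[315 138  16  17 226] [256.  -5. 100.] [ 691.   52. 1744.]
[ 240  148   47   46 1689] [256.  37. 106.] [ 653.  333. 1744.]
[478 159  14  10  59] [ 256. -614.  100.] [ 605.   37. 1744.]
[320 166  14  15 158] [532. -14. 100.] [582.  34. 132.]
[480 173  29  26 347] [ 256. -672.  100.] [ 546.   37. 1744.]
[206 175  17  18  94] [491. 403. 100.] [556. 464. 124.]
[315 185  16  17 219] [256.  -2. 103.] [ 512.   54. 1744.]
[501 200  14  11  57] [ 409. -690.  100.] [ 447. -641.  116.]
[ 108  209   78   50 1765] [250.  37. 100.] [ 432.  803. 1744.]
[491 219  24  17 325] [ 256. -656.  100.] [ 374.   37. 1744.]
```

View pics/rack.png

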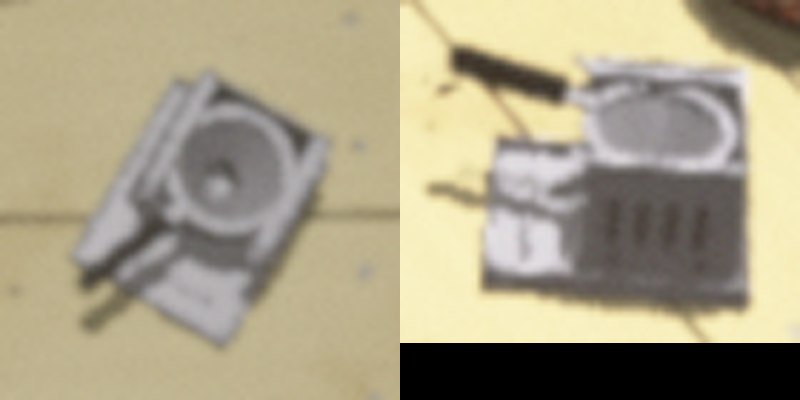

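The crop confirms it: steel funnel held between the rack rails, black handle running to the lower left (end at about crop (85,280)). The parallel dark bar is its shadow.

```bash
python3 - <<'E'
from h import *
import pickle
t=pickle.load(open("top.pkl","rb")); s=pickle.load(open("scene.pkl","rb"))
R=onz(t,406.5,169.75,76); H=onz(t,379.9,189,79); print(R,H,np.linalg.norm(R-H))
d=(R-H)[:2]; d/=np.linalg.norm(d); print("rack x dir deg",np.degrees(np.arctan2(d[1],d[0])),"grip",R[:2]-88*d)
# scene: rim centre crop (662,128)-> px
k=70/400
R2=onz(s,350+(662-400)*k,235+128*k,76); H2=onz(s,350+(455-400)*k,235+58*k,79); print(R2,H2); d=(R2-H2)[:2]; print(np.degrees(np.arctan2(d[1],d[0])))
st=state(); print(st["eef_pos"],np.degrees(st["tcp_rot"]))
E
```

```text
[ 571.65142477 -298.00839706   76.        ] [ 497.83754129 -193.15944741   79.        ] 128.26063946845153
rack x dir deg -54.85437304757076 grip [ 520.99364437 -226.05153995]
[ 575.5567089  -299.59583211   76.        ] [ 497.66044344 -196.95095002   79.        ]
-52.80546872175143
[274.42215821 561.30090825 211.0400066 ] [-1.79945347e+02 -4.49011029e-03  1.53942116e+02]
```

Emit:
arm_command --deltas '[{"dz": 0.04}, {"dz": 0.04}, {"dz": 0.04}, {"dz": 0.01}]' --gripper 0.06

```text
$.deltas[0]: bad value
```

Emit:
arm_command --deltas '[{"dx": 0.012, "dy": -0.039, "yaw": -1.4}, {"dx": 0.012, "dy": -0.039, "yaw": -1.4}, {"dx": 0.012, "dy": -0.039, "yaw": -1.4}, {"dx": 0.012, "dy": -0.039, "yaw": -1.4}, {"dx": 0.012, "dy": -0.039, "yaw": -1.4}, {"dx": 0.012, "dy": -0.039, "yaw": -1.4}, {"dx": 0.012, "dy": -0.039, "yaw": -1.4}, {"dx": 0.012, "dy": -0.039, "yaw": -1.4}, {"dx": 0.012, "dy": -0.039, "yaw": -1.4}, {"dx": 0.012, "dy": -0.039, "yaw": -1.4}, {"dx": 0.012, "dy": -0.039, "yaw": -1.4}, {"dx": 0.012, "dy": -0.039, "yaw": -1.4}, {"dx": 0.012, "dy": -0.039, "yaw": -1.4}, {"dx": 0.012, "dy": -0.039, "yaw": -1.4}, {"dx": 0.012, "dy": -0.039, "yaw": -1.4}, {"dx": 0.012, "dy": -0.039, "yaw": -1.4}, {"dx": 0.012, "dy": -0.039, "yaw": -1.4}, {"dx": 0.012, "dy": -0.039, "yaw": -1.4}, {"dx": 0.012, "dy": -0.039, "yaw": -1.4}, {"dx": 0.012, "dy": -0.039, "yaw": -1.4}]'

```text
$.deltas[0]: bad value
```

Emit:
arm_command --deltas '[{"dz": -0.04}, {"dz": -0.04}, {"dz": -0.03}, {}, {}]'

```text
$.deltas[0]: bad value
```

```bash
python3 - <<'E'
from h import *
import pickle
st=state(); print(st["t"],st["eef_pos"],np.degrees(st["tcp_rot"]),np.round(st["joints"],2),st["opening"])
c=grab("wrist"); save(c,"w1.png"); pickle.dump(c,open("w1.pkl","wb")); print(np.round(c["extrinsics"],3).tolist(),c["fx"])
E
```

```text
0.1 [274.42215821 561.30090825 211.0400066 ] [-1.79945347e+02 -4.49011029e-03  1.53942116e+02] [ 1.01  0.49  1.56 -0.    1.09 -0.11] 1.0004425911550114
[[0.439, -0.859, -0.263, 199.79], [0.898, 0.419, 0.13, 598.112], [-0.001, -0.293, 0.956, 382.929], [0.0, 0.0, 0.0, 1.0]] 301.42866300446275
```

View pics/w1.png

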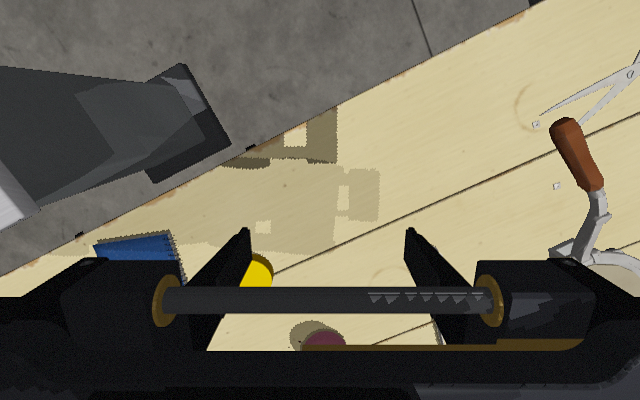

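The first wrist picture was taken before any move (the calls were refused, all keys are needed), so it only shows the table by the start pose.

Emit:
arm_command --deltas '[{"dx": 0, "dy": 0, "dz": 0.04, "yaw": 0}, {"dx": 0, "dy": 0, "dz": 0.04, "yaw": 0}, {"dx": 0, "dy": 0, "dz": 0.04, "yaw": 0}, {"dx": 0, "dy": 0, "dz": 0.01, "yaw": 0}]' --gripper 0.06

```text
t: 0.55
eef_pos: [274.9, 562.2, 346.0]
tcp_rot: [3.135, 0.001, 2.687]
ft_force: [-0.3, 0.6, -0.7]
opening: 0.723
grip_force: 0.0
```

Emit:
arm_command --deltas '[{"dx": 0.012, "dy": -0.039, "dz": 0, "yaw": -1.4}, {"dx": 0.012, "dy": -0.039, "dz": 0, "yaw": -1.4}, {"dx": 0.012, "dy": -0.039, "dz": 0, "yaw": -1.4}, {"dx": 0.012, "dy": -0.039, "dz": 0, "yaw": -1.4}, {"dx": 0.012, "dy": -0.039, "dz": 0, "yaw": -1.4}, {"dx": 0.012, "dy": -0.039, "dz": 0, "yaw": -1.4}, {"dx": 0.012, "dy": -0.039, "dz": 0, "yaw": -1.4}, {"dx": 0.012, "dy": -0.039, "dz": 0, "yaw": -1.4}, {"dx": 0.012, "dy": -0.039, "dz": 0, "yaw": -1.4}, {"dx": 0.012, "dy": -0.039, "dz": 0, "yaw": -1.4}, {"dx": 0.012, "dy": -0.039, "dz": 0, "yaw": -1.4}, {"dx": 0.012, "dy": -0.039, "dz": 0, "yaw": -1.4}, {"dx": 0.012, "dy": -0.039, "dz": 0, "yaw": -1.4}, {"dx": 0.012, "dy": -0.039, "dz": 0, "yaw": -1.4}, {"dx": 0.012, "dy": -0.039, "dz": 0, "yaw": -1.4}, {"dx": 0.012, "dy": -0.039, "dz": 0, "yaw": -1.4}, {"dx": 0.012, "dy": -0.039, "dz": 0, "yaw": -1.4}, {"dx": 0.012, "dy": -0.039, "dz": 0, "yaw": -1.4}, {"dx": 0.012, "dy": -0.039, "dz": 0, "yaw": -1.4}, {"dx": 0.012, "dy": -0.039, "dz": 0, "yaw": -1.4}]'

```text
t: 2.55
eef_pos: [514.5, -220.2, 340.7]
tcp_rot: [-3.141, -0.001, 2.197]
ft_force: [-0.2, 0.7, -0.2]
opening: 0.633
grip_force: 0.0
```

Emit:
arm_command --deltas '[{"dx": 0, "dy": 0, "dz": -0.04, "yaw": 0}, {"dx": 0, "dy": 0, "dz": -0.04, "yaw": 0}, {"dx": 0, "dy": 0, "dz": -0.03, "yaw": 0}, {"dx": 0, "dy": 0, "dz": 0, "yaw": 0}, {"dx": 0, "dy": 0, "dz": 0, "yaw": 0}]'

```text
t: 3.05
eef_pos: [514.7, -218.6, 231.9]
tcp_rot: [-3.141, -0.001, 2.198]
ft_force: [-0.7, 0.6, 0.2]
opening: 0.632
grip_force: 0.0
```

```bash
python3 - <<'E'
from h import *
import pickle
st=state(); print(st["t"],st["eef_pos"],np.degrees(st["tcp_rot"]),np.round(st["joints"],2),st["opening"])
c=grab("wrist"); save(c,"w2.png"); pickle.dump(c,open("w2.pkl","wb")); print(np.round(c["extrinsics"],3).tolist(),c["fx"])
E
```

```text
3.05 [ 514.680438   -218.56412676  231.8925119 ] [-1.79989125e+02 -3.35254314e-02  1.25943155e+02] [-0.52  0.38  1.7   0.    1.07 -1.15] 0.6319693616082673
[[0.809, -0.562, -0.172, 465.962], [0.587, 0.774, 0.237, -151.141], [-0.0, -0.293, 0.956, 403.823], [0.0, 0.0, 0.0, 1.0]] 301.42866300446275
```

View pics/w2.png

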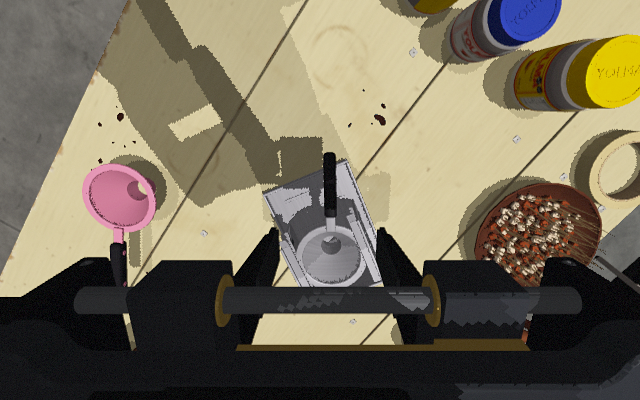

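The wrist view shows the handle at (330,152)–(330,215), upright in the image, but the rack's tray and rails are turned relative to it. The funnel is therefore rotated in the rack and has to be pulled along the rails, not along the handle. I'll measure both directions.

```bash
python3 - <<'E'
from h import *
import pickle
w=pickle.load(open("w2.pkl","rb")); t=pickle.load(open("top.pkl","rb"))
P=cloud(w); g=w["color"].max(2)
# handle
m=np.zeros(g.shape,bool); m[145:222,312:350]=True
h=m&(g<70)&(P[...,2]>50)
q=P[h]; print("handle z",np.percentile(q[:,2],[5,50,95]),len(q))
q=q[q[:,2]>np.percentile(q[:,2],50)-5]
r=cv2.minAreaRect(q[:,:2].astype(np.float32)); print("handle rect",r)
vx=cv2.fitLine(q[:,:2].astype(np.float32),cv2.DIST_HUBER,0,.1,.1).ravel(); print("dir",np.degrees(np.arctan2(vx[1],vx[0])),vx[2:])
# rails & tray by height in wrist and top
for n,c,box in (("w",w,(255,150,390,290)),("t",t,(372,143,435,207))):
    P=cloud(c); x0,y0,x1,y1=box; A=P[y0:y1,x0:x1]
    col=c["color"][y0:y1,x0:x1].astype(int); sat=col.max(2)-col.min(2)
    print(n,np.histogram(A[...,2],bins=range(-10,111,10)))
    steel=(sat<30)&(A[...,2]<30)
    r=cv2.minAreaRect(A[steel][:,:2].astype(np.float32)); print(" tray",r)
    hi=(A[...,2]>81)&(A[...,2]<95)
    k,l,st,ce=cv2.connectedComponentsWithStats(hi.astype(np.uint8))
    for i in range(1,k):
        if st[i,4]>25:
            B=A[l==i][:,:2].astype(np.float32); v=cv2.fitLine(B,cv2.DIST_HUBER,0,.1,.1).ravel()
            print(" rail",st[i],np.degrees(np.arctan2(v[1],v[0])),v[2:],cv2.minAreaRect(B),np.median(A[l==i][:,2]))
im=cv2.resize(w["color"][140:300,240:400,::-1],(600,600),interpolation=cv2.INTER_CUBIC); cv2.imwrite("pics/w2c.png",im)
E
```

```text
handle z [82.17825719 85.36718519 86.83279493] 805
handle rect ((503.0309143066406, -199.06765747070312), (13.846380233764648, 121.17250061035156), 37.1136360168457)
dir -52.544792 [ 517.10846 -218.0689 ]
w (array([5788, 4042,  579,  142,  212,  465,  716, 1036, 1394, 2115,    0,
          0]), array([-10,   0,  10,  20,  30,  40,  50,  60,  70,  80,  90, 100, 110]))
 tray ((553.830078125, -290.6903076171875), (170.7733917236328, 219.2611541748047), 38.857032775878906)
 rail [ 68   3  14  65 807] -52.580276 [ 517.8562  -218.58998] ((518.7049560546875, -219.6724090576172), (13.978867530822754, 72.54288482666016), 37.11363220214844) 85.36552285586515
 rail [ 91  64  37  73 758] -32.70851 [ 597.4271  -257.43512] ((597.6739501953125, -258.5107421875), (24.76681900024414, 98.25318908691406), 49.1146354675293) 83.25713504053226
 rail [ 25  90  30  47 524] -31.382408 [ 540.05963 -323.58133] ((540.504150390625, -323.81268310546875), (12.411829948425293, 69.15132141113281), 59.00910568237305) 83.15398182029344
t (array([1246, 1811,  211,   28,   18,   64,   67,   94,  170,  217,   47,
          1]), array([-10,   0,  10,  20,  30,  40,  50,  60,  70,  80,  90, 100, 110]))
 tray ((553.0248413085938, -313.51202392578125), (186.08074951171875, 175.01303100585938), 59.36357879638672)
 rail [ 18   8  34  34 164] 71.312515 [ 582.7571  -293.41525] ((576.446533203125, -294.14154052734375), (99.58595275878906, 99.26395416259766), 58.98310852050781) 85.45155240616543
 rail [ 7 33 17 14 59] -51.678516 [ 521.4123  -221.84846] ((521.4398193359375, -221.46658325195312), (13.458372116088867, 79.41976928710938), 37.35951614379883) 88.47319321110149
```

View pics/w2c.png

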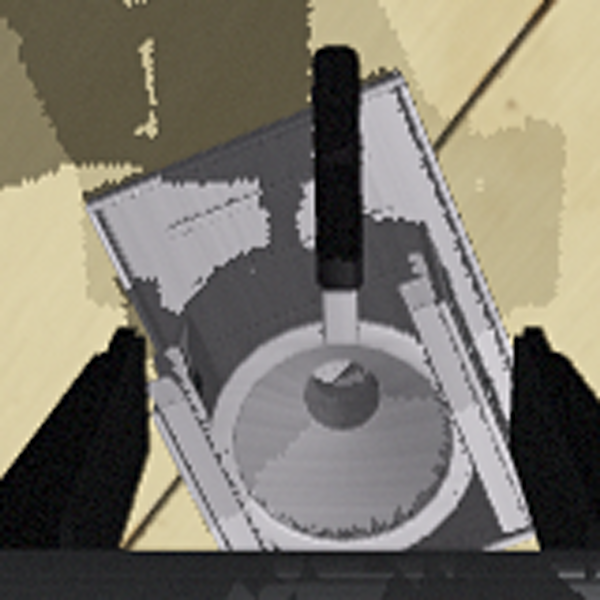

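Rack axis (rails) ≈ -31° and handle ≈ -52.6°. The crop shows the handle clear of the rail fronts, so the fingers fit. Target grip is about (521.5, -223.5, 78) at yaw 127.4°.

Emit:
arm_command --deltas '[{"dx": 0.007, "dy": -0.005, "dz": -0.02, "yaw": 1.5}, {"dx": 0, "dy": 0, "dz": -0.03, "yaw": 0}, {"dx": 0, "dy": 0, "dz": -0.03, "yaw": 0}, {"dx": 0, "dy": 0, "dz": 0, "yaw": 0}, {"dx": 0, "dy": 0, "dz": 0, "yaw": 0}]' --gripper 0.04

```text
t: 3.6
eef_pos: [522.3, -223.8, 153.3]
tcp_rot: [3.141, 0.002, 2.224]
ft_force: [0.2, -0.5, -0.5]
opening: 0.421
grip_force: 0.0
```

```bash
python3 - <<'E'
from h import *
c=grab("wrist"); st=state(); print(st["t"],st["eef_pos"],np.degrees(st["tcp_rot"]))
P=cloud(c); g=c["color"].max(2); z=P[...,2]; d=np.hypot(P[...,0]-515,P[...,1]+215)
h=(g<80)&(z>76)&(z<93)&(d<70)
n,l,s,ce=cv2.connectedComponentsWithStats(h.astype(np.uint8)); i=1+s[1:,4].argmax(); q=P[l==i]
print(s[i],np.median(q[:,2]),cv2.minAreaRect(q[:,:2].astype(np.float32)))
save(c,"w3.png")
E
```

```text
3.65 [ 522.4868506  -223.95886785  153.74702843] [1.79930812e+02 1.53256941e-01 1.27448303e+02]
[ 319  156   17   84 1368] 85.3600070893458 ((518.7694702148438, -219.2451934814453), (13.995729446411133, 72.5321044921875), 37.10722351074219)
```

View pics/w3.png

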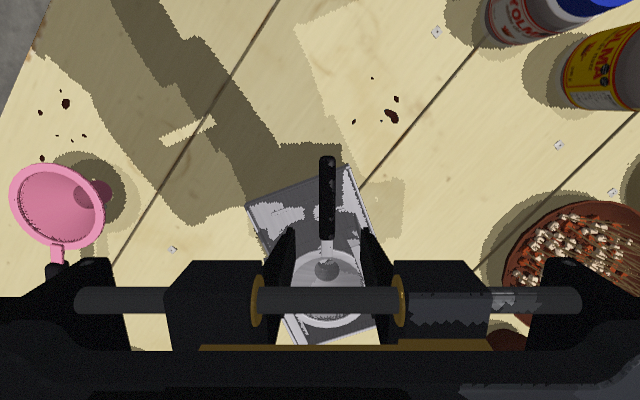

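The handle at (327,155–240) is centred between the fingertips (about 290 and 367), and both heights agree: top at 85.4, so middle at 77. I'll descend and close.

Emit:
arm_command --deltas '[{"dx": -0.001, "dy": 0, "dz": -0.03, "yaw": 0}, {"dx": 0, "dy": 0, "dz": -0.03, "yaw": 0}, {"dx": 0, "dy": 0, "dz": -0.016, "yaw": 0}, {"dx": 0, "dy": 0, "dz": 0, "yaw": 0}]'

```text
t: 4.05
eef_pos: [520.7, -223.6, 75.7]
tcp_rot: [-3.142, -0.0, 2.224]
ft_force: [-0.4, -0.7, 0.8]
opening: 0.418
grip_force: 0.0
```

Emit:
arm_command --deltas '[{"dx": 0, "dy": 0, "dz": 0, "yaw": 0}, {"dx": 0, "dy": 0, "dz": 0, "yaw": 0}, {"dx": 0, "dy": 0, "dz": 0, "yaw": 0}, {"dx": 0, "dy": 0, "dz": 0, "yaw": 0}, {"dx": 0, "dy": 0, "dz": 0, "yaw": 0}, {"dx": 0, "dy": 0, "dz": 0, "yaw": 0}]' --gripper 0

```text
t: 4.65
eef_pos: [520.7, -223.6, 75.9]
tcp_rot: [3.141, 0.001, 2.224]
ft_force: [-0.5, -0.4, 2.6]
opening: 0.146
grip_force: 30.0
```

Emit:
arm_command --deltas '[{"dx": 0, "dy": 0, "dz": 0.002, "yaw": 0}, {"dx": 0, "dy": 0, "dz": 0, "yaw": 0}, {"dx": -0.0043, "dy": 0.0026, "dz": 0, "yaw": 0}, {"dx": -0.0086, "dy": 0.0052, "dz": 0, "yaw": 0}, {"dx": -0.0086, "dy": 0.0052, "dz": 0, "yaw": 0}]'

```text
t: 5.15
eef_pos: [498.1, -209.9, 77.4]
tcp_rot: [-3.141, -0.0, 2.224]
ft_force: [-0.3, 0.4, -0.5]
opening: 0.143
grip_force: 30.0
```

Emit:
arm_command --deltas '[{"dx": -0.0086, "dy": 0.0052, "dz": 0, "yaw": 0}, {"dx": -0.0086, "dy": 0.0052, "dz": 0, "yaw": 0}, {"dx": -0.0086, "dy": 0.0052, "dz": 0, "yaw": 0}]'

```text
t: 5.45
eef_pos: [472.3, -194.3, 77.6]
tcp_rot: [-3.142, -0.0, 2.224]
ft_force: [-0.1, -0.4, -0.7]
opening: 0.145
grip_force: 30.0
```

Emit:
arm_command --deltas '[{"dx": -0.0086, "dy": 0.0052, "dz": 0, "yaw": 0}, {"dx": -0.0086, "dy": 0.0052, "dz": 0, "yaw": 0}, {"dx": -0.0086, "dy": 0.0052, "dz": 0, "yaw": 0}, {"dx": -0.0043, "dy": 0.0026, "dz": 0, "yaw": 0}, {"dx": 0, "dy": 0, "dz": 0, "yaw": 0}, {"dx": 0, "dy": 0, "dz": 0, "yaw": 0}]'

```text
t: 6.05
eef_pos: [443.4, -176.9, 77.7]
tcp_rot: [3.141, 0.0, 2.224]
ft_force: [0.4, 0.1, -0.9]
opening: 0.144
grip_force: 30.0
```

```bash
python3 - <<'E'
from h import *
import pickle
st=state(); print(st["t"],st["eef_pos"],np.degrees(st["tcp_rot"]),st["ft_force"])
for n in("scene","top"): pickle.dump(grab(n),open(n+"2.pkl","wb"))
s=pickle.load(open("scene2.pkl","rb"));t=pickle.load(open("top2.pkl","rb"))
a=cv2.resize(t["color"][140:230,350:440,::-1],(400,400),interpolation=cv2.INTER_CUBIC)
b=cv2.resize(s["color"][215:305,330:420,::-1],(400,400),interpolation=cv2.INTER_CUBIC)
cv2.imwrite("pics/out.png",np.hstack([a,b]))
E
```

```text
6.05 [ 443.42650442 -176.88290792   77.65922806] [1.79983664e+02 2.81305244e-02 1.27442078e+02] [ 0.35034727  0.14588884 -0.92483187]
```

View pics/out.png

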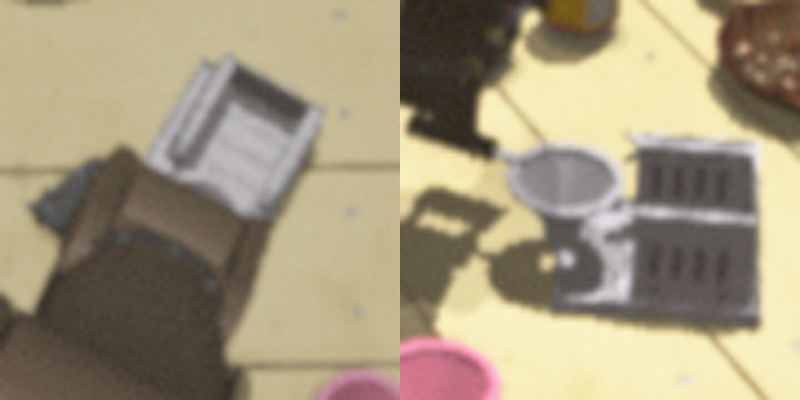

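The picture shows the funnel fully out of the rack, its rim clear of the rails. I'll lift, and estimate the jar mouth.

Emit:
arm_command --deltas '[{"dx": 0, "dy": 0, "dz": 0.02, "yaw": 0}, {"dx": 0, "dy": 0, "dz": 0.03, "yaw": 0}, {"dx": 0, "dy": 0, "dz": 0.03, "yaw": 0}, {"dx": 0, "dy": 0, "dz": 0.03, "yaw": 0}, {"dx": 0, "dy": 0, "dz": 0.03, "yaw": 0}, {"dx": 0, "dy": 0, "dz": 0.03, "yaw": 0}, {"dx": 0, "dy": 0, "dz": 0.03, "yaw": 0}, {"dx": 0, "dy": 0, "dz": 0.03, "yaw": 0}, {"dx": 0, "dy": 0, "dz": 0.03, "yaw": 0}, {"dx": 0, "dy": 0, "dz": 0.02, "yaw": 0}, {"dx": 0, "dy": 0, "dz": 0, "yaw": 0}]'

```text
t: 7.25
eef_pos: [443.8, -177.1, 359.7]
tcp_rot: [3.14, 0.004, 2.224]
ft_force: [-0.8, 1.3, -1.2]
opening: 0.142
grip_force: 30.0
```

```bash
python3 - <<'E'
from h import *
import pickle
for n in ("top2","scene2"):
    c=pickle.load(open(n+".pkl","rb")); P=cloud(c); z=P[...,2]
    m=(abs(P[...,0]-563)<60)&(abs(P[...,1]-238)<60)&(z>190)&(z<270)
    q=P[m]; print(n,len(q),np.percentile(q[:,2],[5,50,95,99]))
    q=q[q[:,2]>234]; print(len(q),q.min(0),q.max(0),cv2.minEnclosingCircle(q[:,:2].astype(np.float32)))
s=state(); print(s["t"],s["eef_pos"],np.round(s["joints"],2))
E
```

```text
top2 267 [190.80240544 218.9477226  240.95386096 244.6834573 ]
41 [536.39575987 211.3523104  234.45834542] [592.88293217 263.97364187 246.388017  ] ((562.4696044921875, 238.3457489013672), 30.74109649658203)Traceback (most recent call last):
  File "<stdin>", line 6, in <module>
    return _quantile_unchecked(
        a, q, axis, out, overwrite_input, method, keepdims, weights)
    return _ureduce(a,
                    func=_quantile_ureduce_func,
    ...<5 lines>...
                    overwrite_input=overwrite_input,
                    method=method)
    r = func(a, **kwargs)
    result = _quantile(arr,
                       quantiles=q,
    ...<2 lines>...
                       out=out,
                       weights=wgt)
    slices_having_nans = np.isnan(arr[-1, ...])
                                  ~~~^^^^^^^^^
IndexError: index -1 is out of bounds for axis 0 with size 0
```

Emit:
arm_command --deltas '[{"dx": 0.006, "dy": 0.012, "dz": 0, "yaw": 0}, {"dx": 0.01, "dy": 0.022, "dz": 0, "yaw": 0}, {"dx": 0.01, "dy": 0.022, "dz": 0, "yaw": 0}, {"dx": 0.01, "dy": 0.022, "dz": 0, "yaw": 0}, {"dx": 0.01, "dy": 0.022, "dz": 0, "yaw": 0}, {"dx": 0.01, "dy": 0.022, "dz": 0, "yaw": 0}, {"dx": 0.01, "dy": 0.022, "dz": 0, "yaw": 0}, {"dx": 0.01, "dy": 0.022, "dz": 0, "yaw": 0}, {"dx": 0.01, "dy": 0.022, "dz": 0, "yaw": 0}, {"dx": 0.01, "dy": 0.022, "dz": 0, "yaw": 0}, {"dx": 0.01, "dy": 0.022, "dz": 0, "yaw": 0}, {"dx": 0.01, "dy": 0.022, "dz": 0, "yaw": 0}, {"dx": 0.01, "dy": 0.022, "dz": 0, "yaw": 0}, {"dx": 0.007, "dy": 0.014, "dz": 0, "yaw": 0}, {"dx": 0.003, "dy": 0.007, "dz": 0, "yaw": 0}, {"dx": 0, "dy": 0, "dz": 0, "yaw": 0}, {"dx": 0, "dy": 0, "dz": 0, "yaw": 0}, {"dx": 0, "dy": 0, "dz": 0, "yaw": 0}]'

```text
t: 9.05
eef_pos: [578.9, 119.6, 357.6]
tcp_rot: [3.142, 0.0, 2.223]
ft_force: [-0.4, 0.5, -1.3]
opening: 0.146
grip_force: 30.0
```

```bash
python3 - <<'E'
from h import *
import pickle
c=grab("wrist"); pickle.dump(c,open("w4.pkl","wb")); save(c,"w4.png"); s=state(); print(s["t"],s["eef_pos"],np.degrees(s["tcp_rot"]))
P=cloud(c); z=P[...,2]
E=np.linalg.inv(c["extrinsics"]); p=E[:3,:3]@np.array([562.5,238,241])+E[:3,3]; print("jar px",c["cx"]-c["fx"]*p[0]/p[2],c["cy"]+c["fy"]*p[1]/p[2])
m=(np.hypot(P[...,0]-563,P[...,1]-238)<45)&(z>225)&(z<260)
q=P[m]; print(len(q),np.percentile(q[:,2],[1,25,50,75,99]))
for lo,hi in((232,238),(236,245),(238,245)):
    k=q[(q[:,2]>lo)&(q[:,2]<hi)]; print(len(k),cv2.minEnclosingCircle(k[:,:2].astype(np.float32)),k[:,:2].min(0),k[:,:2].max(0))
E
```

```text
9.1 [578.94684856 119.59377535 357.74170931] [1.79987657e+02 1.23527260e-02 1.27391399e+02]
jar px 393.0746365034257 79.45784554712698
991 [225.06326251 227.17678579 235.24699351 237.42545777 238.99109215]
474 ((566.2132568359375, 236.9097900390625), 26.608251571655273) [539.85704074 210.36622883] [592.62941064 263.15570858]
467 ((566.2840576171875, 236.816162109375), 26.516233444213867) [539.85704074 210.36622883] [592.62941064 263.0188892 ]
113 ((566.2030029296875, 236.59640502929688), 26.282217025756836) [540.66293424 210.43141949] [592.13831924 262.73971407]
```

View pics/w4.png

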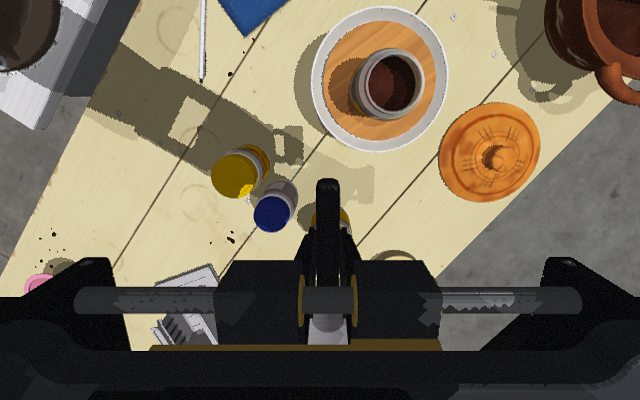

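The wrist view shows the open jar's mouth at (393,83) on the scale, and the handle held at (327,180–260). I'll measure the handle in the same view, to place the funnel relative to the jar.

```bash
python3 - <<'E'
from h import *
import pickle
c=pickle.load(open("w4.pkl","rb")); P=cloud(c); z=P[...,2]
T=np.array([578.95,119.6]); a=np.radians(127.4); ux=np.array([np.cos(a),np.sin(a)]); uy=np.array([-ux[1],ux[0]])
A=P[170:262,295:365]; r=A[...,:2]-T; X=r@ux; Y=r@uy; Z=A[...,2]
m=(Z>355)&(Z<375)&(abs(Y)<9)
print("handle px",m.sum(),"Z",np.percentile(Z[m],[5,50,95]),"X",X[m].min(),X[m].max())
for lo in range(10,45,5):
    k=m&(X>lo)&(X<=lo+5)
    if k.sum()>5: print(lo,Y[k].min(),Y[k].max(),np.median(Z[k]))
E
```

```text
handle px 2054 Z [362.55905971 366.45974836 368.03934217] X -9.387998111623263 41.19947966591434
10 -8.994567208844433 8.975687537782534 366.57447883476675
15 -6.995059503227993 6.698221181464667 366.5236093097299
20 -6.920925266788731 6.618705416402002 366.6108949790571
25 -7.555402348859305 7.23745701750258 366.46383825846874
30 -6.786862026983706 6.515167956715248 366.5825048723325
35 -6.915250896607054 6.65256102871227 366.1514131297255
40 -4.992152290573007 5.405310557063332 361.4425388679447
```

Emit:
arm_command --deltas '[{"dx": -0.003, "dy": 0.009, "dz": 0, "yaw": 0}, {"dx": -0.006, "dy": 0.017, "dz": 0, "yaw": 0}, {"dx": -0.006, "dy": 0.017, "dz": 0, "yaw": 0}, {"dx": -0.006, "dy": 0.017, "dz": 0, "yaw": 0}, {"dx": -0.006, "dy": 0.017, "dz": 0, "yaw": 0}, {"dx": -0.006, "dy": 0.017, "dz": 0, "yaw": 0}, {"dx": -0.006, "dy": 0.017, "dz": 0, "yaw": 0}, {"dx": -0.006, "dy": 0.017, "dz": 0, "yaw": 0}, {"dx": -0.006, "dy": 0.017, "dz": 0, "yaw": 0}, {"dx": -0.006, "dy": 0.017, "dz": 0, "yaw": 0}, {"dx": -0.006, "dy": 0.017, "dz": 0, "yaw": 0}, {"dx": -0.0036, "dy": 0.0087, "dz": 0, "yaw": 0}, {"dx": 0, "dy": 0, "dz": 0, "yaw": 0}, {"dx": 0, "dy": 0, "dz": 0, "yaw": 0}, {"dx": 0, "dy": 0, "dz": 0, "yaw": 0}]'

```text
t: 10.6
eef_pos: [512.8, 307.4, 357.6]
tcp_rot: [3.141, 0.0, 2.224]
ft_force: [0.9, 0.3, -1.5]
opening: 0.143
grip_force: 30.0
```

```bash
python3 - <<'E'
from h import *
import pickle
s=state(); print(s["t"],s["eef_pos"],np.degrees(s["tcp_rot"]),s["ft_force"])
c=grab("scene"); pickle.dump(c,open("s3.pkl","wb")); 
E=np.linalg.inv(c["extrinsics"])
def px(p): p=E[:3,:3]@np.array(p,float)+E[:3,3]; return np.round([c["cx"]-c["fx"]*p[0]/p[2],c["cy"]+c["fy"]*p[1]/p[2]],1)
print("mouth",px([566.2,236.8,240]),"spout",px([566.2,236.8,s["eef_pos"][2]-59]),"rim",px([566.2,236.8,s["eef_pos"][2]-1]))
cv2.imwrite("pics/s3.png",cv2.resize(c["color"][95:215,265:385,::-1],(600,600),interpolation=cv2.INTER_CUBIC))
E
```

```text
10.6 [512.77799307 307.39104168 357.59646017] [1.79994217e+02 9.22279350e-03 1.27405304e+02] [ 0.87483074  0.2875528  -1.51816656]
mouth [325.  146.4] spout [325.  132.5] rim [325.1 118.2]
```

View pics/s3.png

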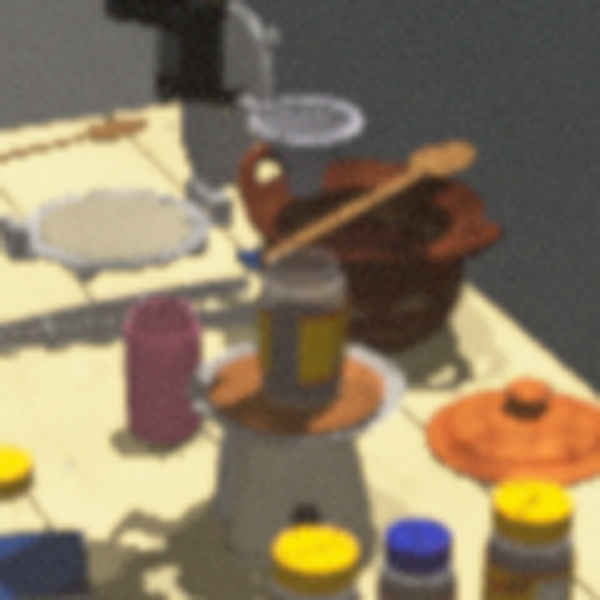

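The scene crop shows the funnel rim centre at (305,120), straight above the jar mouth centre at (307,262), so they line up. I'll descend.

Emit:
arm_command --deltas '[{"dx": -0.0004, "dy": 0, "dz": -0.01, "yaw": 0}, {"dx": 0, "dy": 0, "dz": -0.012, "yaw": 0}, {"dx": 0, "dy": 0, "dz": -0.01, "yaw": 0}, {"dx": 0, "dy": 0, "dz": -0.007, "yaw": 0}, {"dx": 0, "dy": 0, "dz": -0.004, "yaw": 0}, {"dx": 0, "dy": 0, "dz": -0.003, "yaw": 0}, {"dx": 0, "dy": 0, "dz": -0.0015, "yaw": 0}, {"dx": 0, "dy": 0, "dz": 0, "yaw": 0}, {"dx": 0, "dy": 0, "dz": 0, "yaw": 0}, {"dx": 0, "dy": 0, "dz": 0, "yaw": 0}, {"dx": 0, "dy": 0, "dz": 0, "yaw": 0}]'

```text
t: 11.75
eef_pos: [512.2, 308.0, 310.3]
tcp_rot: [3.141, 0.0, 2.224]
ft_force: [-0.2, 0.0, -1.1]
opening: 0.142
grip_force: 30.0
```

```bash
python3 - <<'E'
from h import *
c=grab("scene"); s=state(); print(s["t"],s["eef_pos"],np.degrees(s["tcp_rot"]),np.abs(s["qvel"]).max(),s["ft_force"])
t=grab("top")
cv2.imwrite("pics/fin.png",np.hstack([cv2.resize(c["color"][105:185,285:365,::-1],(400,400),interpolation=cv2.INTER_CUBIC),cv2.resize(t["color"][125:215,215:305,::-1],(400,400),interpolation=cv2.INTER_CUBIC)]))
P=cloud(t); m=(np.hypot(P[...,0]-566,P[...,1]-237)<50)&(P[...,2]>285)&(P[...,2]<330); q=P[m]
if len(q)>5: print("top: rim",len(q),q.min(0),q.max(0))
E
```

```text
11.8 [512.163559   307.99515012 310.22436839] [1.79979958e+02 5.91347431e-03 1.27443124e+02] 0.0019980570243672904 [ 0.17882829 -0.04312501 -0.60023725]
top: rim 409 [524.73201866 195.60437002 285.08466829] [610.35658545 279.84841055 318.79548314]
```

View pics/fin.png

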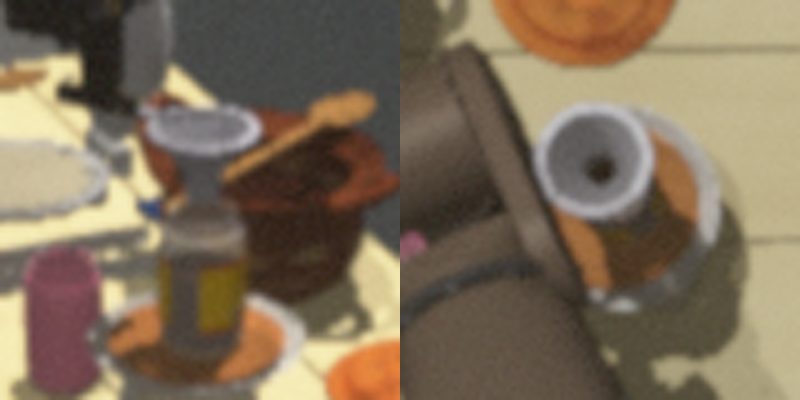

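The final views show the funnel level over the jar. In the scene crop the spout end is at about (203,203), above the mouth at (203,215), with a gap of roughly 1 cm. In the top view the rim centre is at (567,238) and the earlier jar estimate was 565–566. I'll make one small nudge and hand in.

Emit:
arm_command --deltas '[{"dx": -0.001, "dy": -0.0006, "dz": 0, "yaw": 0}, {"dx": 0, "dy": 0, "dz": 0, "yaw": 0}, {"dx": 0, "dy": 0, "dz": 0, "yaw": 0}, {"dx": 0, "dy": 0, "dz": 0, "yaw": 0}, {"dx": 0, "dy": 0, "dz": 0, "yaw": 0}]'

```text
t: 12.35
eef_pos: [511.1, 307.4, 310.0]
tcp_rot: [3.142, 0.0, 2.224]
ft_force: [0.9, 0.2, -1.1]
opening: 0.144
grip_force: 30.0
```

```bash
python3 -c "
from cell import *
s=state(); print(s['eef_pos'],s['ft_force']); print(job_done())"
```

```text
[511.14057728 307.38310123 310.04436765] [ 0.8982699   0.1677044  -1.05870733]
the job is handed in; nothing more can be done
None
```

I handed the job in at about 12.4 s, with the steel funnel held level over the open jar, its spout centred to within about 3 mm and about 1 cm above the rim; wrist-force readings stayed below 3 N, but no verdict came back.

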